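# Tilt the thermometer reader out of its foam and lay it display up on the charging pad

### The arm

A 6-joint arm with a two-finger parallel gripper is mounted at the origin on a cart in front of the work surface, level with it; the furniture and walls round the work are solid. World frame = base frame: x ahead of the robot, y to its left, z up, the work surface at z = 0. Lengths are in m, angles in degrees, forces in N, time in s.
With the tool pointing down it reaches from about 0.35 to 0.875 m from the base axis. Payload 4.2 kg.
Tool frame: the origin (TCP) lies at the very end of the fingers, on their centre line; the grasp point (between the pads) lies 19 mm behind it; z points along the fingers, y is the line along which they close (so a half turn about z gives the same grasp; the last joint's range is limited). The gripper opens to 87 mm and grips with 3 to 60 N. Pads are 19 mm wide; open, the fingers measure 117 mm over their backs; the gripper's body (75 mm by 190 mm) begins 51 mm behind the grasp point.
Start: joints at [83.915, 22.042, 0.453, 0, -68.411, -14.817], TCP at [0.223, 0.584, 0.223] pointing down, gripper open.
Joint ranges: [-179.83, 179.83], [-69.29, 118.12], [-61.27, 80.66], [-181.25, 117.63], [-171.15, -9.14], [-177.46, 177.46]. Speed limits (degrees/s): [159.86, 159.86, 180, 180, 180, 180].

### API

Orientations are given as a 3x3 rotation matrix whose columns are the frame's x, y, z axes.
In Python, from station import monitor, cams, ticket gives the robot as it stands.
- The arm moves only by the tool drive_tool, never from a script. Its argument "moves" is a list of rows, each an object with "delta_pos": the shift along the tool's x, y, z in mm, a list of three; "turn": the turn about the tool's z in rad; "claw": the opening, from 0 (shut) to 1 (fully open). A call has 1 to 12 rows; each row shifts and turns the commanded pose from where the row before left it, along the tool's axes as they then stand; what a row does not reach is not made up. A row lasts 1/8 s, in which the tool goes at most 62.5 mm and 10.7 degrees, less where a joint would pass 70% of its speed; a pose out of reach is approached as far as the arm can. A call is refused whole if a number of a shift passes 62.5 or a number of a turn 0.188, either way. A call with a gripper value outside its range is refused whole. The fingers move at their own pace and stop on an object; the grip force is fixed at half the most. Time passes only in rows, so rows that do not move let the fingers close. It gives the time, the measured TCP pose, the force, the opening and the grip force at its end, in the units of the state.
- monitor.sense(): the state, without advancing time (a new reading comes with each control period).
- cams.capture(name): name is "scene" or "side" or "wrist"; returns a dict with "color" (384x512x3 uint8, red, green, blue), "range_z" (384x512 float32, m along the optical axis (not along the pixel's ray), 0 where there is no reading), "vertical_fov" (degrees; the focal length in pixels is half the picture's height over the tangent of half this angle, whatever the lens; pixels are square), "cx", "cy" (the principal point, pixels), "extrinsics" (4x4, takes a point from camera to world coordinates). Camera axes: x right, y down, z forward; pixel columns grow to the right and rows downward; lengths in m; the calibration is good to about 2 mm. A picture is of the moment at which its call begins.
- ticket.finish_job(): hands the job in; it is judged then, once.
The state is a dict: "time_s": time; "joints": joint angles; "joint_velocities": joint speeds; "effort": joint torques, N m; "tcp_pos": TCP position; "ee_rot": TCP orientation; "wrist_force": force on the tool from outside, world axes, zero at the start; "moment": the same for the moment, N m; "gripper_width": opening from 0.0 (shut) to 1.0 (fully open); "gripper_force": force on a finger pad.
Only numpy, scipy, OpenCV 4.12 (cv2) and the standard library are available. Lean on these libraries where they do the work, as an engineer would, in place of code of your own. Each camera call takes 0.05 s, during which the arm holds its last target. There are 200 camera calls.

### The job

Get the thermometer reader ready for service: raise its yellow end first to tilt it out from under the lip of the foam cutout, stand it upright on the bare counter with the yellow end up, and let go. Then take it again the other way, turn it on over and lay it flat with the display up, centred on and lined up with the charging pad, and let go. Set it down gently, never let it drop or topple, and do not disturb the pepper jar, salt shaker or dip bowl.

Things in the scene. Friction and masses are not known exactly. Their poses are not given: they have to be found in the camera images.
- reader: Hand-held thermometer reader, a grey rounded block 96 (x) x 50 (y) x 34 (z) mm with a 16 mm yellow band round its +x end, 0.15 to 0.22 kg. Origin at its centre. +x points to the yellow end, +z out of the BACK (black battery door); the display, with a red and two white keys, is on the -z face. It starts lying display down in the foam, yellow end exposed. Grip it across its 50 mm width (y).
- yellow_end (a point): centre of the reader's yellow end face, 48 mm from the reader's origin along its +x
- grey_end (a point): centre of the reader's grey end face, 48 mm from the reader's origin along its -x; it starts under the foam lip
- display (a point): centre of the display window, on the reader's -z face: 5 mm along +x and 17 mm along -z from the reader's origin
- foam: Rigid foam block stuck to the counter, dark grey on a blue base: x -75 to +57, y +-62 mm. Origin on the counter under the pocket's middle, z up, +x to its open end. Pocket x -51 to +51, 54 mm wide, floor at z 10; the reader lies in it, axes parallel to the foam's, centre near (0, 0, 27) mm. Side walls 44 mm high stand from x -51 to +2 only; beyond, fingers fit beside the reader, above a 4 mm base
- foam_lip (a point): middle of the lip's free edge, on its underside: foam x -38, z 48 mm. The lip reaches 13 mm in from the -x end wall, is 6 mm thick (top z 54) and catches the reader's grey end by about 10 mm, so the reader cannot come straight up
- foam_sill (a point): middle of the low sill's top at the pocket's +x end: foam x 51 to 57 mm, 44 mm wide, top at z 19, 9 mm above the pocket floor, so the reader cannot slide straight out. Raise the yellow end about 8 degrees (13 mm), draw the reader 16 mm towards foam +x, then lift
- pad: Wireless charging pad, white with a black rubber top, fixed to the counter, 116 (x) x 44 (y) mm, flat top at z 12 mm, narrower than the reader. Origin on the counter under its centre, z up; a green lamp at its +x end. The reader lies along the pad's x, either way round.
- pepper_jar: bystander: pepper jar with red cap, 45 mm across, 106 mm high, loose; origin at its foot
- salt_shaker: bystander: salt shaker with grey top, 44 mm across, 90 mm high, loose; origin at its foot
- dip_bowl: bystander: white bowl, 101 mm across, 45 mm high, loose; origin at its foot
Things that resemble listed ones, but are neither listed nor needed, are in the scene too. What is shaped like the reader but green is not meant.

How it is judged (in metres and radians):
On the way, in this order (a step that is already met when the one before it is completed fails the run):
1. the yellow end is raised by at least 10 mm while the grey end is still down in the pocket under the lip (z of yellow_end in the frame of foam above 0.037 m and z of grey_end in the frame of foam below 0.036 m and x of grey_end in the frame of foam below -0.038 m), for 0.05 s.
2. the reader stands upright on the bare counter on its grey end, yellow end up, let go (angle between reader's own x axis and vertical below 0.1 rad and height (world z) of yellow_end between 0.09 and 0.1 m and height (world z) of grey_end below 0.006 m and contact force between the fingers and reader below 0.05 N and linear speed of reader below 0.02 m/s), for 0.3 s.
At the end, for the whole second after the job is handed in: The reader lies flat on the charging pad (within 0.06 rad), display up, its centre within 15 mm of the pad's centre and its length within 0.2 rad of the pad's length (either way round), at rest and released (horizontal distance between reader and pad below 0.015 m and angle between the x axis of reader and the x axis of pad, either way round below 0.2 rad and angle between the z axis of reader and the z axis of pad, either way round below 0.06 rad and z of display in the frame of pad between 0.043 and 0.05 m and contact force between the fingers and reader below 0.05 N and linear speed of reader below 0.01 m/s); the robot touches nothing.
It fails at once if the pepper jar is moved more than 25 mm or tipped (distance of pepper_jar from where it was at the start of the episode above 0.025 m or angle between pepper_jar's own z axis and vertical above 0.3 rad).
It fails at once if the salt shaker is moved more than 25 mm or tipped (distance of salt_shaker from where it was at the start of the episode above 0.025 m or angle between salt_shaker's own z axis and vertical above 0.3 rad).
It fails at once if the dip bowl is moved more than 25 mm or tipped (distance of dip_bowl from where it was at the start of the episode above 0.025 m or angle between dip_bowl's own z axis and vertical above 0.3 rad).
It fails at once if the reader drops or topples: it moves faster than 0.6 m/s or turns faster than 10 rad/s while not held (contact force between the fingers and reader below 0.05 N and (linear speed of reader above 0.6 m/s or angular speed of reader above 10 rad/s)).
It also fails if it takes over 53 s, if anything falls off the work surface, if the arm or the gripper's body presses on something with over 40 N, if the wrist force passes 120 N, or if a joint passes its speed limit or range.

## Working session

There is one attempt and no reset: what is moved stays moved. The work goes in short steps, Python scripts to look and compute and a tool call to move; the robot and the scene stay as the last step left them, time stands still between calls to the robot, and variables do not carry over. Pictures are saved under pics/ and viewed, at most 10 in all, crops included, and the job is handed in when it is done.

Besides the shell and the picture viewer there is one more tool, called after ">>>" by a JSON object that holds its "name" and its "arguments". drive_tool: Moves the arm, as the interface text tells. Its arguments: {"type":"object","properties":{"moves":{"type":"array","items":{"type":"object","properties":{"delta_pos":{"type":"array","items":{"type":"number"}},"turn":{"type":"number"},"claw":{"type":"number"}}}}},"required":["moves"]}

```bash
ls; mkdir -p pics
cat > h.py <<'E'
import numpy as np, cv2
from station import monitor, cams, ticket
def cap(n):
    d=cams.capture(n); h,w=d["range_z"].shape
    f=h/2/np.tan(np.radians(d["vertical_fov"])/2)
    v,u=np.mgrid[:h,:w]; z=d["range_z"]
    P=np.stack([(u-d["cx"])/f*z,(v-d["cy"])/f*z,z],-1)
    T=np.array(d["extrinsics"]); W=P@T[:3,:3].T+T[:3,3]; W[z==0]=np.nan
    return d["color"],W
E
python3 - <<'E'
from h import *
out=[]
for n in ["scene","side"]:
    c,W=cap(n); np.savez(f"{n}0.npz",c=c,W=W); out.append(c)
im=np.hstack(out); cv2.imwrite("pics/a.png",cv2.resize(im,(800,300),interpolation=cv2.INTER_AREA)[:,:,::-1])
cv2.imwrite("pics/scene.png",out[0][:,:,::-1]);cv2.imwrite("pics/side.png",out[1][:,:,::-1])
s=monitor.sense();print(s)
E
```

```text
pics
{'time_s': 0.1, 'joints': array([ 8.39173422e+01,  2.20854625e+01,  3.87181618e-01, -2.18232371e-02,
       -6.84111135e+01, -1.48173583e+01]), 'joint_velocities': array([ 0.07976865, -0.20775502,  0.19538366,  0.10937473, -0.00387122,
       -0.01137568]), 'effort': array([-5.81178792e-04, -3.91686881e+01,  1.87936538e+01,  4.23193932e+00,
        1.35223725e-02, -6.59121611e-05]), 'tcp_pos': array([0.22276248, 0.58338125, 0.22158453]), 'ee_rot': array([[ 9.34154289e-01, -3.56868963e-01, -5.54485066e-04],
       [-3.56869364e-01, -9.34152447e-01, -1.86098812e-03],
       [ 1.46155318e-04,  1.93632876e-03, -9.99998115e-01]]), 'wrist_force': array([-0.7941001 , -0.36399674,  0.33433597]), 'moment': array([0.01632839, 0.02087259, 0.05394567]), 'gripper_force': 0.0, 'gripper_width': 0.9993636675721789}
```

View pics/scene.png

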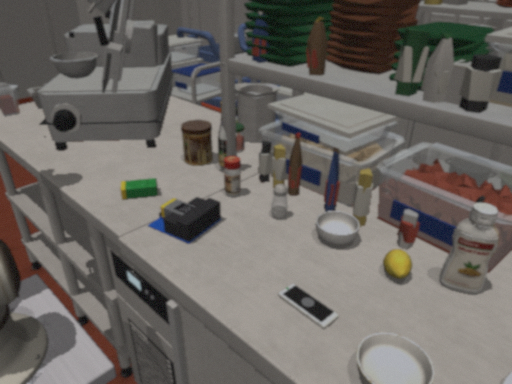

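View pics/side.png

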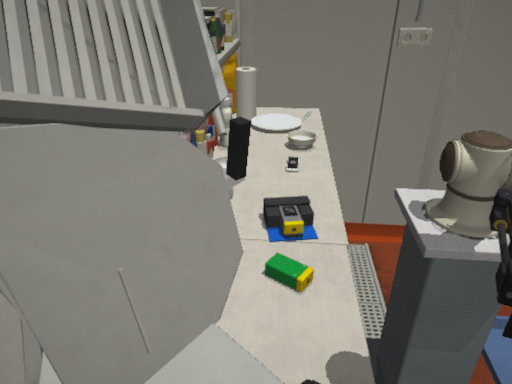

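The scene view shows the foam at about (190,215), with the reader's yellow end at (167,207). The green lookalike is at (140,188) and is not the one meant. The white and black pad is at (308,305), the red-capped pepper jar at (232,178), the salt shaker at (279,202) and the dip bowl at (337,229). In the side view, the reader is at (291,217), the green block at (289,271) and the pad at (292,163).

Run:
```python
from h import *
S=np.load("scene0.npz");D=np.load("side0.npz")
for nm,F,pts in [("scene",S,dict(foam=(190,212),yel=(167,207),green=(140,188),pad=(308,305),pepper=(232,165),pepmid=(232,180),salt=(279,192),saltb=(279,210),bowl=(337,235),redbottle=(408,228),lemon=(398,263),bowl2=(395,365),bottle=(247,150))),("side",D,dict(reader=(291,213),yel=(293,228),foamtop=(287,202),green=(289,268),pad=(292,163),black=(238,150)))]:
    for k,(u,v) in pts.items(): print(nm,k,np.round(np.nanmedian(F["W"][v-1:v+2,u-1:u+2].reshape(-1,3),0),3))
def rect(P):
    r=cv2.minAreaRect(P[:,:2].astype(np.float32)*1000); b=cv2.boxPoints(r); return np.round(r[0],1),np.round(r[1],1),round(r[2],1),np.round(b).tolist()
for nm,F in [("scene",S),("side",D)]:
    c=F["c"].astype(int);W=F["W"];r,g,b=c[...,0],c[...,1],c[...,2]
    # base z, blue of foam
    mb=(b>r+60)&(b>g+40)&(W[...,2]<.03)&(W[...,2]>-.02)
    n,l,st,ce=cv2.connectedComponentsWithStats(mb.astype(np.uint8))
    for i in range(1,n):
        if st[i,4]>60: P=W[l==i];P=P[~np.isnan(P[:,0])];print(nm,"blue",ce[i],st[i,4],rect(P))
    # pad: points z .006-.02 near
    my=(r>130)&(g>100)&(b<80)&(W[...,2]<.08)&(W[...,2]>-.02)
    n,l,st,ce=cv2.connectedComponentsWithStats(my.astype(np.uint8))
    for i in range(1,n):
        if st[i,4]>25: P=W[l==i];P=P[~np.isnan(P[:,0])];print(nm,"yel",ce[i],st[i,4],np.round(P.mean(0),3),rect(P))
    zz=W[...,2]
u,v=308,305
W=S["W"][270:335,270:345].reshape(-1,3);P=W[(W[:,2]>.007)&(W[:,2]<.02)];print("pad",len(P),rect(P),np.median(P[:,2]))
cr=lambda c,x,y,w,h,k:cv2.resize(c[y:y+h,x:x+w],None,fx=k,fy=k,interpolation=cv2.INTER_CUBIC)
a=cr(S["c"],110,165,130,80,3);b=cr(D["c"],230,150,130,140,3);p=cr(S["c"],260,275,130,60,3)
im=np.zeros((480,790,3),np.uint8);im[:240,:390]=a;im[:420,400:790]=b;im[250:430,:390]=p
cv2.imwrite("pics/crop.png",im[:,:,::-1])
```

```text
scene foam [0.473 0.054 0.055]
scene yel [0.454 0.123 0.045]
scene green [0.474 0.275 0.032]
scene pad [ 0.467 -0.305  0.013]
scene pepper [0.653 0.102 0.098]
scene pepmid [0.652 0.103 0.054]
scene salt [ 0.66  -0.057  0.08 ]
scene saltb [ 0.657 -0.063  0.031]
scene bowl [ 0.654 -0.235  0.044]
scene redbottle [ 0.763 -0.344  0.063]
scene lemon [ 0.657 -0.38   0.048]
scene bowl2 [ 0.46  -0.486  0.015]
scene bottle [0.904 0.303 0.002]
side reader [0.481 0.101 0.047]
side yel [0.475 0.145 0.031]
side foamtop [0.492 0.059 0.055]
side green [0.484 0.307 0.036]
side pad [ 0.477 -0.287  0.015]
side black [0.558 0.534 0.396]
scene blue [158.1640625 224.5390625] 128 (array([423.8, 129.5]), array([63.6, 34.4]), 59.6, [[393.0, 111.0], [423.0, 93.0], [455.0, 148.0], [425.0, 166.0]])
scene yel [122.68965517 186.06896552] 29 [0.443 0.311 0.036] (array([443.4, 313.5]), array([42.4,  8.6]), 59.3, [[429.0, 297.0], [436.0, 293.0], [458.0, 329.0], [451.0, 334.0]])
scene yel [166.81818182 203.48484848] 33 [0.466 0.138 0.045] (array([470.2, 138.2]), array([45.2, 10.6]), 7.8, [[447.0, 140.0], [449.0, 130.
[... 194 characters left out ...]
.0, -388.0], [682.0, -345.0]])
side blue [291.1804878  234.00731707] 410 (array([477. , 128.8]), array([124.7,  60.3]), 12.2, [[410.0, 145.0], [422.0, 86.0], [544.0, 113.0], [532.0, 171.0]])
side yel [293.51052632 225.82631579] 190 [0.474 0.144 0.036] (array([463.3, 130.8]), array([77.7, 32.2]), 46.2, [[425.0, 114.0], [448.0, 92.0], [502.0, 148.0], [479.0, 170.0]])
side yel [305.35602094 277.14659686] 191 [0.449 0.323 0.028] (array([449.2, 319.4]), array([50.1, 13.7]), 55.5, [[429.0, 303.0], [441.0, 295.0], [469.0, 336.0], [458.0, 344.0]])
pad 1072 (array([ 472.8, -299.7]), array([116.5,  46.3]), 86.4, [[446.0, -356.0], [492.0, -359.0], [500.0, -243.0], [453.0, -240.0]]) 0.012298949458740771
```

View pics/crop.png

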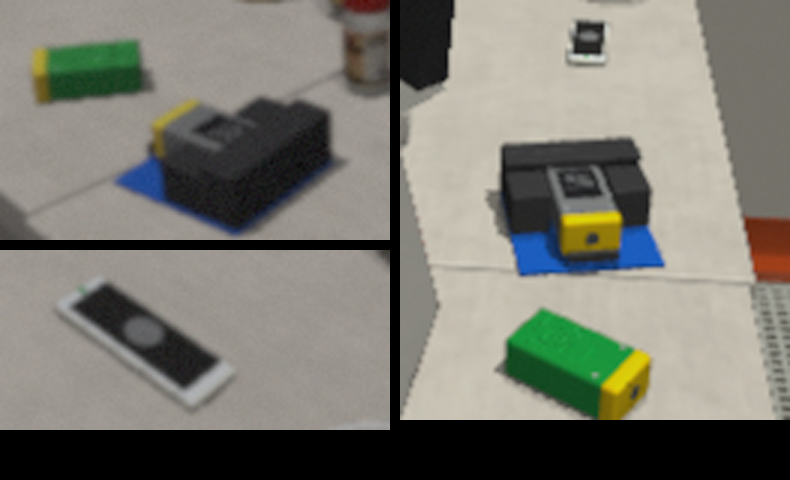

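The enlarged crop confirms the choice. The grey block with the yellow band sitting in the foam, at (291,217) in the side view, is the reader. The green block is the decoy. I'll move above the foam for a wrist view.

>>> {"name": "drive_tool", "arguments": {"moves": [{"delta_pos": [17, 15, 0]}, {"delta_pos": [35, 30, 0]}, {"delta_pos": [35, 30, 0]}, {"delta_pos": [35, 30, 0]}, {"delta_pos": [35, 30, 0]}, {"delta_pos": [35, 30, 0]}, {"delta_pos": [35, 30, 0]}, {"delta_pos": [35, 30, 0]}, {"delta_pos": [35, 30, 0]}, {"delta_pos": [35, 30, 0]}, {"delta_pos": [35, 30, 0]}, {"delta_pos": [35, 30, 0]}]}}

```text
invalid input
```

>>> {"name": "drive_tool", "arguments": {"moves": [{"turn": 0.16}, {"turn": 0.16}, {"turn": 0.16}, {"turn": 0.16}, {"turn": 0.16}, {"turn": 0.16}, {}, {}]}}

```text
invalid input
```

Run:
```python
from h import *
c,W=cap("wrist"); np.savez("w0.npz",c=c,W=W)
cv2.imwrite("pics/w0.png",c[:,:,::-1])
s=monitor.sense();print(s["time_s"],s["tcp_pos"],s["ee_rot"],s["joints"])
```

```text
0.15 [0.22280139 0.58346512 0.22172143] [[ 9.34143485e-01 -3.56897372e-01 -4.63320476e-04]
 [-3.56897650e-01 -9.34142170e-01 -1.57305589e-03]
 [ 1.28612319e-04  1.63481790e-03 -9.99998655e-01]] [ 8.39162639e+01  2.20803059e+01  3.97863355e-01 -1.81157022e-02
 -6.84099937e+01 -1.48193825e+01]
```

View pics/w0.png

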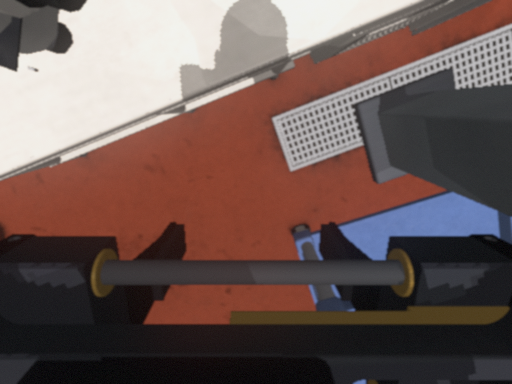

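The moves were refused because every row needs all three keys, so the arm has not moved. The wrist view, still from the start pose, shows the floor and the counter edge. The fingers are at rows 230–300, and the camera looks toward tool +x, which is up in the picture.

>>> {"name": "drive_tool", "arguments": {"moves": [{"delta_pos": [17, 14, 0], "turn": 0, "claw": 1}, {"delta_pos": [32, 26, 0], "turn": 0, "claw": 1}, {"delta_pos": [35, 30, 0], "turn": 0, "claw": 1}, {"delta_pos": [35, 30, 0], "turn": 0, "claw": 1}, {"delta_pos": [35, 30, 0], "turn": 0, "claw": 1}, {"delta_pos": [35, 30, 0], "turn": 0, "claw": 1}, {"delta_pos": [35, 30, 0], "turn": 0, "claw": 1}, {"delta_pos": [35, 30, 0], "turn": 0, "claw": 1}, {"delta_pos": [35, 30, 0], "turn": 0, "claw": 1}, {"delta_pos": [35, 26, 0], "turn": 0, "claw": 1}, {"delta_pos": [35, 27, 0], "turn": 0, "claw": 1}]}}

```text
time_s: 1.52
tcp_pos: [0.455, 0.1686, 0.2227]
ee_rot: [[0.934, -0.357, 0.0], [-0.357, -0.934, 0.0], [0.0, -0.0, -1.0]]
wrist_force: [0.3, 1.0, -1.0]
gripper_width: 1.0
gripper_force: 0.0
```

>>> {"name": "drive_tool", "arguments": {"moves": [{"delta_pos": [0, 0, 0], "turn": 0.16, "claw": 1}, {"delta_pos": [0, 0, 0], "turn": 0.17, "claw": 1}, {"delta_pos": [0, 0, 0], "turn": 0.17, "claw": 1}, {"delta_pos": [0, 0, 0], "turn": 0.17, "claw": 1}, {"delta_pos": [0, 0, 0], "turn": 0.17, "claw": 1}, {"delta_pos": [0, 0, 0], "turn": 0.16, "claw": 1}, {"delta_pos": [0, 0, 0], "turn": 0, "claw": 1}, {"delta_pos": [0, 0, 0], "turn": 0, "claw": 1}]}}

```text
time_s: 2.52
tcp_pos: [0.4547, 0.1704, 0.2226]
ee_rot: [[0.206, -0.978, -0.0], [-0.978, -0.206, 0.0], [-0.0, 0.0, -1.0]]
wrist_force: [-0.5, -0.5, -0.3]
gripper_width: 1.002
gripper_force: 0.0
```

```bash
cat >> h.py <<'E'
def st():
    s=monitor.sense(); R=s["ee_rot"]
    print("t %.2f"%s["time_s"],"tcp",np.round(s["tcp_pos"]*1000,1),"tooly deg %.1f"%np.degrees(np.arctan2(R[1,1],R[0,1])),"F",np.round(s["wrist_force"],1),"w %.3f gf %.1f"%(s["gripper_width"],s["gripper_force"])); return s
E
python3 - <<'E'
from h import *
c,W=cap("wrist"); np.savez("w0.npz",c=c,W=W)
cv2.imwrite("pics/w1.png",c[:,:,::-1])
s=st();print(s["joints"])
S=np.load("scene0.npz");D=np.load("side0.npz")
def rect(P):
    r=cv2.minAreaRect(P[:,:2].astype(np.float32)*1000); b=cv2.boxPoints(r); return len(P),np.round(r[0],1),np.round(r[1],1),round(r[2],1),np.round(b).tolist()
box=lambda W,z0,z1:(W[...,2]>z0)&(W[...,2]<z1)&(W[...,0]>.38)&(W[...,0]<.6)&(W[...,1]>-.03)&(W[...,1]<.19)
for n,w in [("s",S["W"]),("d",D["W"]),("w",W)]:
    print(n,"lip",rect(w[box(w,.050,.058)]) if box(w,.050,.058).sum()>5 else None)
    print(n,"walls",rect(w[box(w,.040,.058)]) if box(w,.04,.058).sum()>5 else None)
cc=c.astype(int);r,g,b=cc[...,0],cc[...,1],cc[...,2]
mb=(b>r+60)&(b>g+40)&box(W,-.01,.012);print("blue",rect(W[mb]))
mg=box(W,.036,.05)&(r+g+b>250)&(abs(r-b)<60)
my=box(W,.036,.05)&(r>120)&(g>90)&(b<90)
print("yel",rect(W[my])); print("grey",rect(W[mg]))
E
```

```text
t 2.58 tcp [454.7 170.6 222.6] tooly deg -168.1 F [ 0.  -0.1  0.6] w 0.998 gf 0.0
[ 3.97693562e+01  8.37426655e+00 -1.84649233e+01 -7.61601851e-04
 -6.31609225e+01 -2.78784092e+01]
s lip (505, array([492. ,  45.2]), array([126.5,  40.3]), 10.9, [[426.0, 53.0], [434.0, 13.0], [558.0, 37.0], [550.0, 77.0]])
s walls (1204, array([483.7,  86.6]), array([126.5, 124.7]), 11.3, [[409.0, 135.0], [434.0, 13.0], [558.0, 38.0], [534.0, 160.0]])
d lip (356, array([495.5,  45.7]), array([122.9,  41. ]), 11.2, [[431.0, 54.0], [439.0, 14.0], [560.0, 38.0], [552.0, 78.0]])
d walls (1086, array([486.8,  87.5]), array([123.4, 126.2]), 11.6, [[414.0, 137.0], [439.0, 13.0], [560.0, 38.0], [535.0, 162.0]])
w lip (4069, array([491.7,  47.1]), array([123.8,  37.3]), 11.3, [[427.0, 53.0], [435.0, 17.0], [556.0, 41.0], [549.0, 78.0]])
w walls (9239, array([483.4,  88.6]), array([124. , 122.1]), 11.5, [[410.0, 136.0], [435.0, 16.0], [556.0, 41.0], [532.0, 161.0]])
blue (1798, array([475.2, 131.3]), array([121.6,  52.6]), 11.8, [[410.0, 145.0], [421.0, 93.0], [540.0, 118.0], [529.0, 169.0]])
yel (372, array([473.8, 141.4]), array([48.6, 11.5]), 12.0, [[449.0, 142.0], [451.0, 131.0], [499.0, 141.0], [496.0, 152.0]])
grey (2312, array([479.6, 106.6]), array([123.9,  85. ]), 11.7, [[410.0, 136.0], [428.0, 52.0], [549.0, 78.0], [532.0, 161.0]])
```

View pics/w1.png

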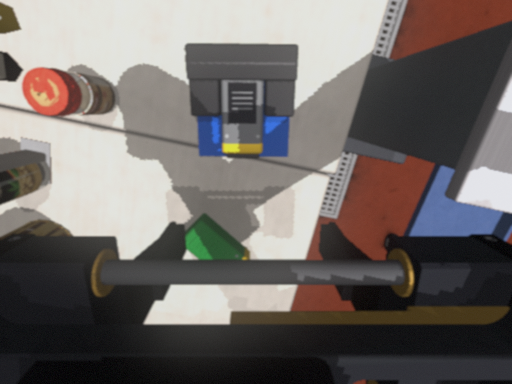

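The wrist view shows the reader in the foam, with its yellow band at (241,148) and the lip edge near row 78. The red-capped jar is clear at (55,92). The foam origin comes out at about (481,101) mm, with its +x axis at 101.5°. Next I go down to the grasp.

>>> {"name": "drive_tool", "arguments": {"moves": [{"delta_pos": [20, -6, 0], "turn": 0.007, "claw": 1}, {"delta_pos": [20.5, -6, 0], "turn": 0, "claw": 1}, {"delta_pos": [0, 0, 30], "turn": 0, "claw": 1}, {"delta_pos": [0, 0, 40], "turn": 0, "claw": 1}, {"delta_pos": [0, 0, 40], "turn": 0, "claw": 1}, {"delta_pos": [0, 0, 40], "turn": 0, "claw": 1}, {"delta_pos": [0, 0, 25], "turn": 0, "claw": 1}, {"delta_pos": [0, 0, 20], "turn": 0, "claw": 1}, {"delta_pos": [0, 0, 12], "turn": 0, "claw": 1}, {"delta_pos": [0, 0, 6], "turn": 0, "claw": 1}, {"delta_pos": [0, 0, 0], "turn": 0, "claw": 1}, {"delta_pos": [0, 0, 0], "turn": 0, "claw": 1}]}}

```text
time_s: 4.08
tcp_pos: [0.4753, 0.134, 0.0102]
ee_rot: [[0.198, -0.98, 0.001], [-0.98, -0.198, 0.001], [-0.001, -0.001, -1.0]]
wrist_force: [-0.1, -0.9, 0.2]
gripper_width: 1.007
gripper_force: 0.0
```

Now close the fingers.

>>> {"name": "drive_tool", "arguments": {"moves": [{"delta_pos": [0, 0, 0], "turn": 0, "claw": 0.6}, {"delta_pos": [0, 0, 0], "turn": 0, "claw": 0.5}, {"delta_pos": [0, 0, 0], "turn": 0, "claw": 0.4}, {"delta_pos": [0, 0, 0], "turn": 0, "claw": 0.4}, {"delta_pos": [0, 0, 0], "turn": 0, "claw": 0.4}, {"delta_pos": [0, 0, 0], "turn": 0, "claw": 0.4}]}}

```text
time_s: 4.82
tcp_pos: [0.4748, 0.1337, 0.0096]
ee_rot: [[0.198, -0.98, 0.0], [-0.98, -0.198, 0.0], [-0.0, -0.0, -1.0]]
wrist_force: [-0.3, 0.7, 0.3]
gripper_width: 0.572
gripper_force: 30.0
```

```bash
python3 -c "
from h import *
st()"
```

```text
t 4.83 tcp [474.8 133.7   9.6] tooly deg -168.6 F [-0.3  0.7  0.3] w 0.572 gf 30.0
```

>>> {"name": "drive_tool", "arguments": {"moves": [{"delta_pos": [0, 0, -2], "turn": 0, "claw": 0.4}, {"delta_pos": [0, 0, -3], "turn": 0, "claw": 0.4}, {"delta_pos": [-0.5, 0, -3], "turn": 0, "claw": 0.4}, {"delta_pos": [-0.5, 0, -3], "turn": 0, "claw": 0.4}, {"delta_pos": [-0.5, 0, -3], "turn": 0, "claw": 0.4}, {"delta_pos": [0, 0, 0], "turn": 0, "claw": 0.4}, {"delta_pos": [0, 0, 0], "turn": 0, "claw": 0.4}]}}

```text
time_s: 5.7
tcp_pos: [0.4744, 0.1351, 0.0237]
ee_rot: [[0.198, -0.98, -0.0], [-0.98, -0.198, -0.0], [0.0, 0.0, -1.0]]
wrist_force: [-0.0, 1.0, -4.0]
gripper_width: 0.571
gripper_force: 30.0
```

Run:
```python
from h import *
st()
c,W=cap("scene");np.savez("s1.npz",c=c,W=W);c2,W2=cap("side");np.savez("d1.npz",c=c2,W=W2);c3,_=cap("wrist")
cr=lambda c,x,y,w,h,k:cv2.resize(c[y:y+h,x:x+w],None,fx=k,fy=k,interpolation=cv2.INTER_CUBIC)
im=np.zeros((600,800,3),np.uint8);im[:300,:400]=cr(c,130,160,100,75,4);im[:300,400:]=cr(c2,240,180,100,75,4);im[300:,:400]=cv2.resize(c3,(400,300))
cv2.imwrite("pics/lift.png",im[:,:,::-1])
```

```text
t 5.70 tcp [474.4 135.1  23.7] tooly deg -168.6 F [-0.  1. -4.] w 0.571 gf 30.0
```

View pics/lift.png

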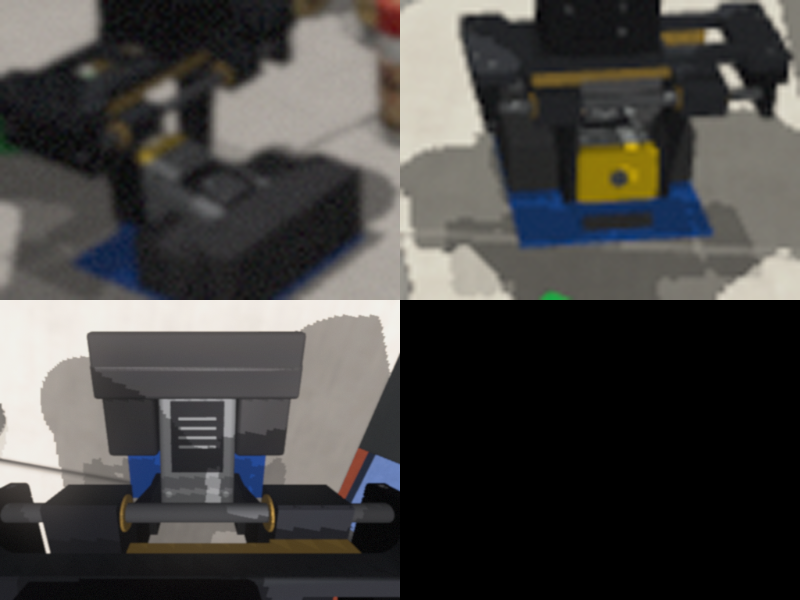

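The lift picture shows the yellow end raised between the fingers, at (618,170) in the side crop, with the grey end still under the lip. I'll measure the tilt from the wrist depth image.

```bash
cat >> h.py <<'E'
O=np.array([.481,.101,0]); fx=np.array([-.199,.980,0]); fy=np.array([-.980,-.199,0])
def foam(W): return np.stack([(W-O)@fx,(W-O)@fy,W[...,2]],-1)*1000
def face(u0=235,u1=290,v0=130,v1=225):
    c,W=cap("wrist"); F=foam(W)[v0:v1,u0:u1].reshape(-1,3); F=F[~np.isnan(F[:,0])]
    m=np.median(F,0)
    for _ in range(4):
        ctr=F.mean(0); n=np.linalg.svd(F-ctr,full_matrices=False)[2][2]; n*=np.sign(n[2]); d=(F-ctr)@n; F=F[abs(d)<2.5*max(np.std(d),.3)]
    print("tilt %.1f deg, roll %.1f, ctr"%(np.degrees(np.arctan2(-n[0],n[2])),np.degrees(n[1])),np.round(ctr,1),"n",len(F),"rms %.2f"%np.std((F-ctr)@n),"x range",np.round(np.percentile(F[:,0],[1,99]),1)); return c,W
E
python3 -c "
from h import *
face()"
```

```text
tilt 7.5 deg, roll 0.4, ctr [-11.4   5.   53. ] n 5104 rms 0.60 x range [-34.3  12.5]
```

>>> {"name": "drive_tool", "arguments": {"moves": [{"delta_pos": [0, 0, -5], "turn": 0, "claw": 0.4}, {"delta_pos": [0, 0, -5.2], "turn": 0, "claw": 0.4}, {"delta_pos": [0.6, 0, -5], "turn": 0, "claw": 0.4}, {"delta_pos": [0.8, 0, -5.1], "turn": 0, "claw": 0.4}, {"delta_pos": [1.3, 0, -4.9], "turn": 0, "claw": 0.4}, {"delta_pos": [1.5, 0, -4.9], "turn": 0, "claw": 0.4}, {"delta_pos": [2, 0, -4.7], "turn": 0, "claw": 0.4}, {"delta_pos": [2.1, 0, -4.6], "turn": 0, "claw": 0.4}, {"delta_pos": [2.6, 0, -4.4], "turn": 0, "claw": 0.4}, {"delta_pos": [2.8, 0, -4.3], "turn": 0, "claw": 0.4}, {"delta_pos": [0, 0, 0], "turn": 0, "claw": 0.4}]}}

```text
time_s: 7.28
tcp_pos: [0.4775, 0.1214, 0.0721]
ee_rot: [[0.198, -0.98, 0.001], [-0.98, -0.198, -0.0], [0.0, -0.001, -1.0]]
wrist_force: [0.1, 3.3, -2.8]
gripper_width: 0.573
gripper_force: 30.0
```

Run:
```python
from h import *
st()
c3,W=face(235,290,120,200);np.savez("w2.npz",c=c3,W=W)
F=foam(W)
for v in range(60,260,12): print(v,np.round(np.nanmedian(F[v,250:275],0),0),c3[v,262], end=" | ")
```

```text
t 7.28 tcp [477.5 121.4  72.1] tooly deg -168.6 F [ 0.1  3.3 -2.8] w 0.573 gf 30.0
tilt 34.8 deg, roll 1.2, ctr [-27.8   6.   63.3] n 4366 rms 3.21 x range [-51.3  -7.4]
60 [-94.   8.   1.] [241 235 228] | 72 [-86.   8.   1.] [240 235 227] | 84 [-73.   6.  53.] [98 93 90] | 96 [-66.   6.  55.] [95 91 92] | 108 [-59.   6.  55.] [92 87 88] | 120 [-51.   6.  55.] [84 79 81] | 132 [-44.   6.  55.] [81 79 81] | 144 [-36.   6.  51.] [44 44 45] | 156 [-29.   6.  59.] [81 81 83] | 168 [-22.   6.  65.] [29 27 31] | 180 [-16.   6.  72.] [78 79 80] | 192 [-11.   6.  78.] [34 33 35] | 204 [-5.  6. 84.] [76 76 77] | 216 [ 0.  5. 90.] [122 122 123] | 228 [ 5.  5. 95.] [105 106 106] | 240 [ 10.   5. 100.] [120 119 119] | 252 [ 15.   5. 105.] [140 116  36] |
```

The slope of the face points gives a tilt of about 46°, so the lip is working as a fulcrum as planned. I continue the arc to vertical.

>>> {"name": "drive_tool", "arguments": {"moves": [{"delta_pos": [3.2, 0, -4], "turn": 0, "claw": 0.4}, {"delta_pos": [3.3, 0, -3.8], "turn": 0, "claw": 0.4}, {"delta_pos": [3.7, 0, -3.5], "turn": 0, "claw": 0.4}, {"delta_pos": [3.8, 0, -3.3], "turn": 0, "claw": 0.4}, {"delta_pos": [4.2, 0, -3], "turn": 0, "claw": 0.4}, {"delta_pos": [4.2, 0, -2.7], "turn": 0, "claw": 0.4}, {"delta_pos": [4.5, 0, -2.4], "turn": 0, "claw": 0.4}, {"delta_pos": [4.6, 0, -2.1], "turn": 0, "claw": 0.4}, {"delta_pos": [4.8, 0, -1.7], "turn": 0, "claw": 0.4}, {"delta_pos": [4.9, 0, -1.5], "turn": 0, "claw": 0.4}, {"delta_pos": [3, 0, -0.5], "turn": 0, "claw": 0.4}, {"delta_pos": [0, 0, 0], "turn": 0, "claw": 0.4}]}}

```text
time_s: 8.82
tcp_pos: [0.4862, 0.0781, 0.1006]
ee_rot: [[0.198, -0.98, 0.0], [-0.98, -0.198, -0.0], [0.0, -0.0, -1.0]]
wrist_force: [-0.5, 3.9, -0.1]
gripper_width: 0.572
gripper_force: 30.0
```

Run:
```python
from h import *
s=st();p=foam(s["tcp_pos"]);print("tcp foam",p)
c3,W=cap("wrist")
F=foam(W)
for v in range(100,270,10): print(v,np.round(np.nanmedian(F[v,250:275],0),1)[[0,2]],c3[v,262], end=" | ")
for n in ["side","scene"]:
    c,W=cap(n);np.savez(n+"2.npz",c=c,W=W);F=foam(W)
    m=(abs(F[...,1])<24)&(F[...,2]>56)&(F[...,2]<p[2]+60)&(abs(F[...,0]-p[0])<40)
    P=F[m]
    for z in range(58,150,8):
        Q=P[(P[:,2]>z)&(P[:,2]<z+8)]
        if len(Q)>4: print(n,z,len(Q),np.round(np.percentile(Q[:,0],[5,50,95]),1))
```

```text
t 8.82 tcp [486.2  78.1 100.6] tooly deg -168.6 F [-0.5  3.9 -0.1] w 0.572 gf 30.0
tcp foam [-23.48938659  -0.49202933 100.59975568]
100 [-109.6    1.3] [236 230 223] | 110 [-100.9    1.1] [235 231 224] | 120 [-92.    0.9] [234 228 221] | 130 [-83.    1.2] [154 148 140] | 140 [-73.8   1.2] [134 128 127] | 150 [-72.1  54.5] [59 57 56] | 160 [-64.6  55.3] [55 53 53] | 170 [-56.8  55.3] [51 48 48] | 180 [-48.8  55.3] [48 46 46] | 190 [-40.6  55.2] [44 43 43] | 200 [-36.7  68.4] [51 49 48] | 210 [-36.3  88.3] [27 26 18] | 220 [-35.5 104.1] [55 53 51] | 230 [-35.4 118.5] [60 56 51] | 240 [-35.1 130.5] [126 103  27] | 250 [-30.6 133.2] [171 147  36] | 260 [-55.5 184.7] [69 61 42] | side 58 46 [-8.1 -5.3 -3.8]
side 66 46 [-6.9 -4.8 -2.4]
side 74 47 [-6.7 -4.1 -2.3]
side 82 47 [-6.1 -4.2 -2.3]
side 90 49 [-6.5 -4.2 -1.8]
side 98 55 [-7.1 -4.3 -1.2]
side 106 51 [-6.8 -4.1 -2.4]
side 114 48 [-7.1 -4.5 -1.9]
side 122 51 [-7.4 -4.3 -1.9]
side 130 135 [-34.1 -16.3  -3.2]
side 138 7 [-35.2 -21.3 -16.5]
side 146 6 [-33.9 -24.8 -16.3]
scene 58 48 [-38.8 -36.7  -9.8]
scene 66 42 [-38.5 -36.7 -23.8]
scene 74 46 [-38.3 -36.9 -33.5]
scene 82 47 [-38.2 -36.7 -13.7]
scene 90 44 [-38.1 -36.7 -34.2]
scene 98 46 [-38.3 -35.6 -33.5]
scene 106 42 [-37.4 -36.5 -34.2]
scene 114 43 [-37.8 -36.  -34.2]
scene 122 46 [-38.1 -36.1 -33.3]
scene 130 114 [-36.6 -27.2  -7.2]
```

The door face is within about 1.5° of vertical, so the reader now hangs upright in the grip. I'll lift it clear of the foam and carry it to bare counter.

>>> {"name": "drive_tool", "arguments": {"moves": [{"delta_pos": [-3, 0, 0], "turn": 0, "claw": 0.4}, {"delta_pos": [0, 0, -8], "turn": 0, "claw": 0.4}, {"delta_pos": [0, 0, -14], "turn": 0, "claw": 0.4}, {"delta_pos": [0, 0, -14], "turn": 0, "claw": 0.4}, {"delta_pos": [10, 3, 0], "turn": 0, "claw": 0.4}, {"delta_pos": [25, 6, 0], "turn": 0, "claw": 0.4}, {"delta_pos": [35, 9, 0], "turn": 0, "claw": 0.4}, {"delta_pos": [35, 9, 0], "turn": 0, "claw": 0.4}, {"delta_pos": [35, 9, 0], "turn": 0, "claw": 0.4}, {"delta_pos": [30, 8, 0], "turn": 0, "claw": 0.4}, {"delta_pos": [18, 4, 0], "turn": 0, "claw": 0.4}, {"delta_pos": [7, 2, 0], "turn": 0, "claw": 0.4}]}}

```text
time_s: 10.48
tcp_pos: [0.4741, -0.121, 0.1359]
ee_rot: [[0.196, -0.981, -0.001], [-0.981, -0.196, 0.0], [-0.0, 0.001, -1.0]]
wrist_force: [-0.2, 0.3, -2.2]
gripper_width: 0.57
gripper_force: 30.0
```

>>> {"name": "drive_tool", "arguments": {"moves": [{"delta_pos": [0, 0, 10], "turn": 0.05, "claw": 0.4}, {"delta_pos": [0, 0, 15], "turn": 0.08, "claw": 0.4}, {"delta_pos": [0, 0, 15], "turn": 0.09, "claw": 0.4}, {"delta_pos": [0, 0, 14], "turn": 0.05, "claw": 0.4}, {"delta_pos": [0, 0, 8], "turn": 0, "claw": 0.4}, {"delta_pos": [0, 0, 0], "turn": 0, "claw": 0.4}]}}

```text
time_s: 11.22
tcp_pos: [0.4745, -0.1196, 0.0737]
ee_rot: [[-0.07, -0.998, -0.001], [-0.998, 0.07, -0.0], [0.0, 0.001, -1.0]]
wrist_force: [-0.7, 0.8, -1.3]
gripper_width: 0.573
gripper_force: 30.0
```

```bash
cat >> h.py <<'E'
def prof():
    s=st(); R=s["ee_rot"]; p=s["tcp_pos"]; ex,ey=-R[:,0],R[:,1]   # ex: 'fx' sense of the tool
    for n in ["side","scene","wrist"]:
        c,W=cap(n); np.savez("last_"+n+".npz",c=c,W=W); D=W-p; x,y,z=D@ex*1000,D@ey*1000,W[...,2]*1000
        m=(abs(y)<22)&(abs(x)<75)&(z>-5)&(z<p[2]*1000+45)
        print(n,end=": ")
        for k in range(-4,150,10):
            q=m&(z>k)&(z<=k+10)
            if q.sum()>8: print(k+5,np.round(np.percentile(x[q],[5,50,95]),1),end=" ")
        print()
E
python3 -c "
from h import *
prof()"
```

```text
t 11.22 tcp [ 474.5 -119.6   73.7] tooly deg 176.0 F [-0.7  0.8 -1.3] w 0.573 gf 30.0
side: 1 [ 1.2 24.  45.5] 11 [14.1 17.1 18.4] 21 [15.6 17.5 20.3] 31 [15.2 17.9 20.8] 41 [15.  18.9 21.3] 51 [14.9 18.7 21.9] 61 [16.6 19.5 22.2] 71 [16.9 18.9 22.2] 81 [16.9 19.7 22.6] 91 [16.6 19.  21.8] 101 [12.9 19.9 22.3] 111 [-10.1   6.3  19.2] 
scene: 1 [-70.5 -27.6  68. ] 11 [-15.2 -13.2 -11.5] 21 [-15.4 -13.9 -12.4] 31 [-15.9 -14.1 -13. ] 41 [-15.6 -13.8 -12.4] 51 [-15.9 -13.8 -12.5] 61 [-15.  -13.6 -12.2] 71 [-14.7 -13.2 -11.5] 81 [-15.  -13.2 -11.6] 91 [-14.6 -12.9 -11.5] 101 [-14.6 -12.3  13.1] 111 [-11.3  -1.7  10.8] 
wrist: 1 [-72.2 -43.9 -12.9] 11 [-13.3 -13.2 -13. ] 21 [-13.7 -13.4 -13.1] 31 [-13.9 -13.5 -13. ] 41 [-13.9 -13.4 -12.7] 51 [-13.7 -13.2 -12.7] 61 [-13.4 -12.9 -12.4] 71 [-13.2 -12.6 -12. ] 81 [-12.8 -12.3 -11.8] 91 [-12.6 -12.1 -11.7] 101 [-12.7 -12.   20.6] 111 [-10.6  -4.4  18.7]
```

>>> {"name": "drive_tool", "arguments": {"moves": [{"delta_pos": [0, 0, 5], "turn": 0, "claw": 0.4}, {"delta_pos": [0, 0, 3], "turn": 0, "claw": 0.4}, {"delta_pos": [0, 0, 1], "turn": 0, "claw": 0.4}, {"delta_pos": [0, 0, 0], "turn": 0, "claw": 0.4}]}}

```text
time_s: 11.88
tcp_pos: [0.4749, -0.1197, 0.0652]
ee_rot: [[-0.071, -0.997, 0.0], [-0.997, 0.071, -0.0], [-0.0, -0.0, -1.0]]
wrist_force: [-0.3, 1.3, -1.4]
gripper_width: 0.573
gripper_force: 30.0
```

>>> {"name": "drive_tool", "arguments": {"moves": [{"delta_pos": [0, 0, 1], "turn": 0, "claw": 0.4}, {"delta_pos": [0, 0, 0], "turn": 0, "claw": 0.4}]}}

```text
time_s: 12.12
tcp_pos: [0.475, -0.1199, 0.0651]
ee_rot: [[-0.07, -0.998, 0.0], [-0.998, 0.07, -0.0], [0.0, -0.0, -1.0]]
wrist_force: [-2.7, 0.1, 5.8]
gripper_width: 0.571
gripper_force: 30.0
```

>>> {"name": "drive_tool", "arguments": {"moves": [{"delta_pos": [0, 0, 1], "turn": 0, "claw": 0.4}, {"delta_pos": [0, 0, 0], "turn": 0, "claw": 0.4}]}}

```text
time_s: 12.38
tcp_pos: [0.475, -0.12, 0.065]
ee_rot: [[-0.07, -0.998, 0.0], [-0.998, 0.07, -0.001], [0.001, -0.0, -1.0]]
wrist_force: [-3.4, 0.6, 12.4]
gripper_width: 0.57
gripper_force: 30.0
```

The reader has touched down. I'll ease off and release it.

>>> {"name": "drive_tool", "arguments": {"moves": [{"delta_pos": [0, 0, -1], "turn": 0, "claw": 0.4}, {"delta_pos": [0, 0, 0], "turn": 0, "claw": 0.6}, {"delta_pos": [0, 0, 0], "turn": 0, "claw": 0.7}, {"delta_pos": [0, 0, 0], "turn": 0, "claw": 0.9}, {"delta_pos": [0, 0, 0], "turn": 0, "claw": 1}, {"delta_pos": [0, 0, 0], "turn": 0, "claw": 1}, {"delta_pos": [0, 0, 0], "turn": 0, "claw": 1}, {"delta_pos": [0, 0, 0], "turn": 0, "claw": 1}]}}

```text
time_s: 13.38
tcp_pos: [0.4749, -0.1197, 0.0642]
ee_rot: [[-0.071, -0.997, 0.0], [-0.997, 0.071, -0.0], [0.0, -0.0, -1.0]]
wrist_force: [0.3, 0.5, 0.9]
gripper_width: 0.994
gripper_force: 0.0
```

Run:
```python
from h import *
prof()
cr=lambda c,x,y,w,h,k:cv2.resize(c[y:y+h,x:x+w],None,fx=k,fy=k,interpolation=cv2.INTER_CUBIC)
S,D,Wr=[np.load(f"last_{n}.npz") for n in ("scene","side","wrist")]
im=np.hstack([cv2.resize(S["c"],(400,300)),cv2.resize(Wr["c"],(400,300))]);cv2.imwrite("pics/stand.png",im[:,:,::-1])
# pad pose from wrist + scene
for n,F in (("scene0",np.load("scene0.npz")),("wrist",Wr)):
    W=F["W"];c=F["c"].astype(int).sum(-1);m=(W[...,2]>.007)&(W[...,2]<.018)&(W[...,1]<-.215)&(W[...,1]>-.39)&(W[...,0]>.40)&(W[...,0]<.55)
    P=W[m][:,:2].astype(np.float32)*1000; print(n,len(P),cv2.minAreaRect(P) if len(P)>10 else None, np.percentile(P,[1,99],0) if len(P)>10 else '')
```

```text
t 13.38 tcp [ 474.9 -119.7   64.2] tooly deg 175.9 F [0.3 0.5 0.9] w 0.994 gf 0.0
side: 1 [16.4 28.5 46.3] 11 [14.8 17.6 20.9] 21 [15.  18.5 22.3] 31 [15.2 18.1 21.6] 41 [14.7 18.8 21.8] 51 [15.7 18.8 21.8] 61 [14.5 18.  21.2] 71 [15.3 18.5 21.9] 81 [14.6 17.7 21. ] 91 [15.1 18.7 21.1] 101 [-11.    5.3  18.4] 
scene: 1 [-70.7 -35.4  64.1] 11 [-15.2 -14.2 -12.6] 21 [-15.9 -14.4 -12.7] 31 [-16.4 -14.7 -13.1] 41 [-16.  -14.3 -12.4] 51 [-16.2 -14.5 -13.2] 61 [-16.3 -14.4 -12.9] 71 [-15.9 -14.2 -12.8] 81 [-15.6 -14.3 -12.7] 91 [-15.8 -14.1   7.8] 101 [-13.4  -0.5  14.4] 
wrist: 1 [-72.5 -45.6 -15.7] 11 [-13.9 -13.6 -13.2] 21 [-14.4 -13.9 -13.4] 31 [-14.4 -13.9 -13.3] 41 [-14.5 -14.  -13.4] 51 [-14.3 -13.9 -13.2] 61 [-14.2 -13.7 -13.1] 71 [-14.  -13.6 -13.1] 81 [-14.  -13.6 -13.2] 91 [-14.3 -13.7  -2.5] 101 [-12.3  -5.5  17.9] 
scene0 1072 ((472.75750732421875, -299.66387939453125), (116.50090789794922, 46.331993103027344), 86.37986755371094) [[ 449.17593384 -357.10356842]
 [ 494.67210419 -244.11314285]]
wrist 3053 ((475.3894348144531, -255.36172485351562), (30.12115478515625, 44.051513671875), 86.70189666748047) [[ 453.5961731  -269.56810303]
 [ 496.53453857 -240.44294556]]
```

View pics/stand.png

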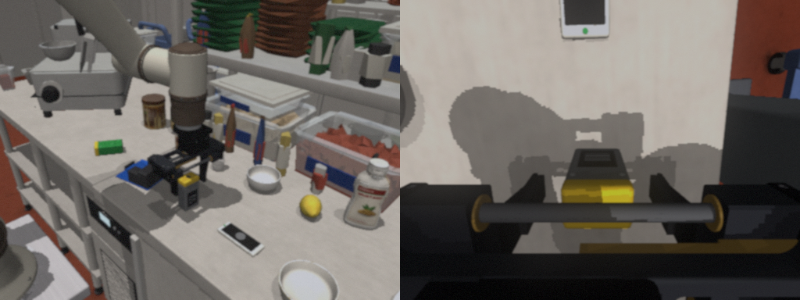

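The reader stands upright and released; the scene half shows it at (187,190). The pad, with its green lamp, is ahead in the wrist half at (585,15), and the bystanders are untouched. Next I regrasp lower, slightly toward the display side, so the fingertips stay above the pad top at the end.

>>> {"name": "drive_tool", "arguments": {"moves": [{"delta_pos": [-3, 0, 0], "turn": -0.01, "claw": 1}, {"delta_pos": [-3.5, 0, 6], "turn": 0, "claw": 1}, {"delta_pos": [0, 0, 9], "turn": 0, "claw": 1}, {"delta_pos": [0, 0, 8], "turn": 0, "claw": 1}, {"delta_pos": [0, 0, 0], "turn": 0, "claw": 0.9}, {"delta_pos": [0, 0, 0], "turn": 0, "claw": 0.7}, {"delta_pos": [0, 0, 0], "turn": 0, "claw": 0.6}, {"delta_pos": [0, 0, 0], "turn": 0, "claw": 0.5}, {"delta_pos": [0, 0, 0], "turn": 0, "claw": 0.4}, {"delta_pos": [0, 0, 0], "turn": 0, "claw": 0.4}, {"delta_pos": [0, 0, 0], "turn": 0, "claw": 0.4}, {"delta_pos": [0, 0, 0], "turn": 0, "claw": 0.4}]}}

```text
time_s: 15.02
tcp_pos: [0.4754, -0.1132, 0.0414]
ee_rot: [[-0.061, -0.998, 0.0], [-0.998, 0.061, -0.0], [0.0, -0.0, -1.0]]
wrist_force: [-0.9, 0.2, 3.0]
gripper_width: 0.572
gripper_force: 30.0
```

```bash
python3 -c "
from h import *
prof()"
```

```text
t 15.03 tcp [ 475.4 -113.2   41.4] tooly deg 176.5 F [-0.9  0.2  3. ] w 0.572 gf 30.0
side: 1 [ 7.5 22.  39.1] 11 [ 8.5 11.5 13.9] 21 [ 8.9 11.9 14.8] 31 [ 9.2 11.4 14.3] 41 [ 8.1 12.  14.5] 51 [10.2 12.3 15.5] 61 [ 8.7 12.  16.1] 71 [ 9.7 12.1 15.9] 81 [ 8.5 11.3 15.6] 
scene: 1 [-71.7 -36.8  68.4] 11 [-22.3 -20.8 -19.6] 21 [-22.5 -21.  -19.6] 31 [-22.4 -21.  -19.8] 41 [-22.7 -21.2 -20. ] 51 [-22.8 -21.  -19.5] 61 [-22.1 -20.9 -19.6] 71 [-22.1 -20.9 -19.1] 81 [-21.8 -20.6 -19.3] 
wrist: 1 [-72.6 -48.3 -21.9] 11 [-20.6 -20.1 -19.7] 21 [-20.9 -20.5 -19.8] 31 [-20.9 -20.5 -19.8] 41 [-21.1 -20.5 -19.9] 51 [-20.8 -20.4 -19.8] 61 [-20.7 -20.1 -19.6] 71 [-20.6 -20.1 -19.6] 81 [-20.6 -20.1 -19.6] 91 [-20.9 -20.4 -19.9]
```

>>> {"name": "drive_tool", "arguments": {"moves": [{"delta_pos": [0, 0, -4], "turn": 0, "claw": 0.4}, {"delta_pos": [0, 0, -6], "turn": 0, "claw": 0.4}, {"delta_pos": [10, -1, 0], "turn": 0, "claw": 0.4}, {"delta_pos": [20, -2, 0], "turn": 0, "claw": 0.4}, {"delta_pos": [25, -2, 0], "turn": 0, "claw": 0.4}, {"delta_pos": [25, -2, 0], "turn": 0, "claw": 0.4}, {"delta_pos": [15, -1.6, 0], "turn": 0, "claw": 0.4}, {"delta_pos": [7.6, 0, 0], "turn": 0, "claw": 0.4}, {"delta_pos": [0, 0, 3], "turn": 0, "claw": 0.4}, {"delta_pos": [0, 0, 3], "turn": 0, "claw": 0.4}, {"delta_pos": [0, 0, 0], "turn": 0, "claw": 0.4}]}}

```text
time_s: 16.55
tcp_pos: [0.4774, -0.2156, 0.0448]
ee_rot: [[-0.06, -0.998, -0.001], [-0.998, 0.06, 0.0], [-0.0, 0.001, -1.0]]
wrist_force: [-0.3, 0.3, -1.7]
gripper_width: 0.573
gripper_force: 30.0
```

Run:
```python
from h import *
prof()
W=np.load("last_wrist.npz")["W"]
m=(W[...,2]>.008)&(W[...,2]<.017)&(W[...,1]<-.235)&(W[...,1]>-.39)&(W[...,0]>.43)&(W[...,0]<.52)
P=W[m][:,:2].astype(np.float32)*1000; print(len(P),cv2.minAreaRect(P),np.percentile(P,[1,99],0))
```

```text
t 16.55 tcp [ 477.4 -215.6   44.8] tooly deg 176.6 F [-0.3  0.3 -1.7] w 0.573 gf 30.0
side: 1 [ 3.4 38.9 72.2] 11 [ 7.4 10.1 13.7] 21 [ 8.4 11.7 15.3] 31 [ 7.4 11.7 14.9] 41 [ 7.8 11.3 15.1] 51 [ 7.2 11.9 14.6] 61 [ 7.2 11.  15.4] 71 [ 7.9 11.7 14. ] 81 [ 8.7 11.9 14.1] 91 [ 9.7 11.4 15.3] 
scene: 1 [-59.5  41.8  71.7] 11 [-72.6 -49.4 -20.5] 21 [-22.5 -21.  -19.9] 31 [-22.4 -21.1 -19.8] 41 [-22.2 -21.3 -20.2] 51 [-22.3 -21.2 -19.9] 61 [-22.3 -21.  -20. ] 71 [-21.9 -20.7 -19.9] 81 [-22.1 -20.8 -19.4] 91 [-22.2 -20.9 -19.8] 
wrist: 1 [-22.8 -20.7 -18.4] 11 [-73.  -51.  -26.1] 21 [-20.9 -20.5 -19.9] 31 [-21.1 -20.6 -19.9] 41 [-21.1 -20.6 -19.9] 51 [-21.  -20.5 -19.9] 61 [-20.9 -20.4 -19.8] 71 [-20.6 -20.2 -19.7] 81 [-20.7 -20.2 -19.7] 91 [-20.8 -20.3 -19.7] 
11378 ((473.47613525390625, -295.6214294433594), (122.03802490234375, 44.47590637207031), 86.76171875) [[ 450.8923175  -354.91194519]
 [ 495.41638184 -236.66932739]]
```

>>> {"name": "drive_tool", "arguments": {"moves": [{"delta_pos": [4.2, 0, 0], "turn": 0, "claw": 0.4}, {"delta_pos": [4.6, 0, -1.7], "turn": 0, "claw": 0.4}, {"delta_pos": [4.6, 0, -1.2], "turn": 0, "claw": 0.4}, {"delta_pos": [4.7, 0, -0.8], "turn": 0, "claw": 0.4}, {"delta_pos": [4.8, 0, -0.4], "turn": 0, "claw": 0.4}, {"delta_pos": [4.8, 0, 0], "turn": 0, "claw": 0.4}, {"delta_pos": [4.8, 0, 0.4], "turn": 0, "claw": 0.4}, {"delta_pos": [4.7, 0, 0.8], "turn": 0, "claw": 0.4}, {"delta_pos": [4.7, 0, 1.3], "turn": 0, "claw": 0.4}, {"delta_pos": [0, 0, 0], "turn": 0, "claw": 0.4}]}}

```text
time_s: 17.95
tcp_pos: [0.4751, -0.2571, 0.0471]
ee_rot: [[-0.061, -0.998, 0.0], [-0.998, 0.061, 0.002], [-0.002, -0.0, -1.0]]
wrist_force: [-0.3, 6.0, 1.5]
gripper_width: 0.57
gripper_force: 30.0
```

```bash
python3 -c "
from h import *
prof()"
```

```text
t 17.95 tcp [ 475.1 -257.1   47.1] tooly deg 176.5 F [-0.3  6.   1.5] w 0.570 gf 30.0
side: 1 [11.  41.6 71.2] 21 [41.8 44.  48.1] 31 [39.2 42.8 47.3] 41 [32.9 38.4 43.5] 51 [30.3 33.7 37.3] 61 [25.7 29.  33. ] 71 [18.2 25.  30.3] 81 [15.  20.  24.4] 91 [11.3 16.6 20.4] 
scene: 1 [-66.1  23.8  73.1] 11 [-71.  -32.8  10.8] 21 [ 9.1 10.9 12.2] 31 [4.1 5.5 7.5] 41 [-1.   1.1  2.2] 51 [-5.8 -3.5 -1.6] 61 [-9.6 -8.1 -5.9] 71 [-14.5 -13.2 -10.8] 81 [-19.3 -16.9 -15.2] 91 [-22.1 -20.8 -20. ] 
wrist: 1 [-73.5  19.6  20.8] 11 [-71.4 -34.5   9.7] 41 [-0.5  0.   2.5] 61 [-6.9 -6.3 -5.8] 81 [-18.9 -18.6 -18.3] 91 [-20.9 -20.4 -19.4]
```

The lean is only about 25°, and the reader seems to have shifted in the grip. I'll fit its pose properly before going on.

```bash
cat >> h.py <<'E'
from scipy.optimize import least_squares
def fit(th0,c0=(8,60),names=("side","scene","wrist"),new=True):
    """reader pose in tool section plane: x along ex (mm from TCP), z height; theta = yellow axis angle from ex"""
    s=monitor.sense(); R=s["ee_rot"]; p=s["tcp_pos"]; ex,ey=-R[:,0],R[:,1]; Q=[]
    for n in names:
        W=cap(n)[1] if new else np.load("last_"+n+".npz")["W"]
        D=W-p; x,y,z=D@ex*1000,D@ey*1000,W[...,2]*1000
        m=(abs(y)<21)&(abs(x)<90)&(z>15)&(z<p[2]*1000+66); Q.append(np.stack([x[m],z[m]],1))
    def res(q,P):
        c,sn=np.cos(q[2]),np.sin(q[2]); d=P-q[:2]; a=abs(d[:,0]*c+d[:,1]*sn)-48; b=abs(-d[:,0]*sn+d[:,1]*c)-17
        return np.where((a>0)&(b>0),np.hypot(a,b),np.maximum(a,b))
    P=np.vstack(Q); q=np.array([*c0,np.radians(th0)])
    for lim in (15,8,5):
        P2=P[abs(res(q,P))<lim]; q=least_squares(lambda q:res(q,P2),q,loss="soft_l1").x
    c,sn=np.cos(q[2]),np.sin(q[2]); g=np.array([0,p[2]*1000+19])-q[:2]
    print("centre x,z",np.round(q[:2],1),"theta %.1f"%np.degrees(q[2]),"grip in reader: along +x %.1f, toward display %.1f"%(g@[c,sn],g@[sn,-c]),"rms %.2f n %d"%(np.sqrt(np.mean(res(q,P2)**2)),len(P2)))
    return q
E
python3 - <<'E'
from h import *
st()
fit(115);fit(115,names=("side",),new=False);fit(115,names=("scene",),new=False)
W=np.load("last_wrist.npz");s=monitor.sense();D=(W["W"]-s["tcp_pos"])
for v in range(150,270,8): print(v,np.round(np.nanmedian(np.stack([D[v,250:275]@-s["ee_rot"][:,0]*1000,W["W"][v,250:275,2]*1000],-1),0),0),W["c"][v,262],end=" | ")
E
```

```text
t 18.10 tcp [ 475.1 -257.    47.1] tooly deg 176.5 F [0.3 6.  1.1] w 0.572 gf 30.0
centre x,z [13.2 56.1] theta 114.6 grip in reader: along +x 14.6, toward display -7.9 rms 0.89 n 5341
centre x,z [11.2 59.3] theta 114.7 grip in reader: along +x 10.9, toward display -7.3 rms 2.20 n 354
centre x,z [12.9 56. ] theta 114.7 grip in reader: along +x 14.6, toward display -7.5 rms 0.76 n 297
150 [-51.  13.] [71 71 69] | 158 [-45.  13.] [80 81 80] | 166 [-39.  13.] [80 79 79] | 174 [-33.  14.] [53 51 50] | 182 [-27.  13.] [40 38 35] | 190 [-21.  13.] [37 37 33] | 198 [-14.  13.] [38 34 33] | 206 [-8. 13.] [37 35 31] | 214 [-1. 13.] [34 31 26] | 222 [ 5. 13.] [72 67 62] | 230 [13. 11.] [114 109 102] | 238 [-21.  92.] [99 82 25] | 246 [-18.  95.] [120 100  31] | 254 [-14.  96.] [153 126  33] | 262 [-32. 132.] [50 46 38] |
```

The fit gives θ = 115°. It rotated about a point 28 mm above the grasp point, because the fingers bear on the yellow band. So the reader has to be gripped at the band, as in the first flip. I'll stand it up again against the foam's 54 mm outer end wall, regrasp at the band and flip it then.

>>> {"name": "drive_tool", "arguments": {"moves": [{"delta_pos": [-5, 0, 0], "turn": 0, "claw": 0.4}, {"delta_pos": [0, 0, -8], "turn": 0, "claw": 0.4}, {"delta_pos": [0, 0, -7], "turn": 0, "claw": 0.4}, {"delta_pos": [-10, -1, 0], "turn": 0, "claw": 0.4}, {"delta_pos": [-25, -2, 0], "turn": 0, "claw": 0.4}, {"delta_pos": [-37, -3, 0], "turn": 0, "claw": 0.4}, {"delta_pos": [-40, -3, 0], "turn": 0, "claw": 0.4}, {"delta_pos": [-40, -3, 0], "turn": 0, "claw": 0.4}, {"delta_pos": [-35, -3, 0], "turn": 0, "claw": 0.4}, {"delta_pos": [-27, -2, 0], "turn": 0, "claw": 0.4}, {"delta_pos": [-13, -0.7, 0], "turn": 0, "claw": 0.4}]}}

```text
time_s: 19.62
tcp_pos: [0.507, -0.0259, 0.0618]
ee_rot: [[-0.059, -0.998, 0.0], [-0.998, 0.059, 0.0], [-0.0, -0.0, -1.0]]
wrist_force: [0.0, 0.0, -2.2]
gripper_width: 0.574
gripper_force: 30.0
```

>>> {"name": "drive_tool", "arguments": {"moves": [{"delta_pos": [0, 0, 3], "turn": -0.06, "claw": 0.4}, {"delta_pos": [0, 0, 4], "turn": -0.1, "claw": 0.4}, {"delta_pos": [0, 0, 0], "turn": -0.1, "claw": 0.4}, {"delta_pos": [0, 0, 0], "turn": 0, "claw": 0.4}, {"delta_pos": [0, 0, 0], "turn": 0, "claw": 0.4}]}}

```text
time_s: 20.25
tcp_pos: [0.5068, -0.0277, 0.0548]
ee_rot: [[0.196, -0.981, -0.0], [-0.981, -0.196, -0.0], [-0.0, 0.0, -1.0]]
wrist_force: [-0.7, 0.3, -2.5]
gripper_width: 0.576
gripper_force: 30.0
```

Run:
```python
from h import *
s=st();print(foam(s["tcp_pos"]))
q=fit(115,names=("scene","wrist"))
```

```text
t 20.25 tcp [506.8 -27.7  54.8] tooly deg -168.7 F [-0.7  0.3 -2.5] w 0.576 gf 30.0
[-131.22655146    0.3119481    54.76422416]
centre x,z [13.4 63.9] theta 114.4 grip in reader: along +x 14.6, toward display -8.1 rms 0.67 n 4960
```

>>> {"name": "drive_tool", "arguments": {"moves": [{"delta_pos": [-4, 0, 0], "turn": 0, "claw": 0.4}, {"delta_pos": [-4, 0, 0], "turn": 0, "claw": 0.4}, {"delta_pos": [-4, 0, 0], "turn": 0, "claw": 0.4}, {"delta_pos": [-4, 0, 0], "turn": 0, "claw": 0.4}, {"delta_pos": [-4, 0, 0], "turn": 0, "claw": 0.4}, {"delta_pos": [-4, 0, 0], "turn": 0, "claw": 0.4}, {"delta_pos": [-4, 0, 0], "turn": 0, "claw": 0.4}, {"delta_pos": [-4, 0, 0], "turn": 0, "claw": 0.4}, {"delta_pos": [-4, 0, 0], "turn": 0, "claw": 0.4}, {"delta_pos": [-4, 0, 0], "turn": 0, "claw": 0.4}, {"delta_pos": [0, 0, 0], "turn": 0, "claw": 0.4}]}}

```text
time_s: 21.72
tcp_pos: [0.4999, 0.0102, 0.0561]
ee_rot: [[0.199, -0.98, 0.001], [-0.98, -0.199, -0.003], [0.003, -0.001, -1.0]]
wrist_force: [1.6, -9.6, 3.7]
gripper_width: 0.572
gripper_force: 30.0
```

Run:
```python
from h import *
s=st();print(foam(s["tcp_pos"]))
q=fit(95,c0=(-2,60),names=("scene","wrist"))
q=fit(95,c0=(-2,60),names=("wrist",))
```

```text
t 21.73 tcp [499.9  10.2  56.1] tooly deg -168.5 F [ 1.6 -9.6  3.7] w 0.572 gf 30.0
[-92.78770161  -0.4710135   56.0753415 ]
centre x,z [-1.8 64.8] theta 95.0 grip in reader: along +x 10.1, toward display 2.7 rms 0.56 n 7756
centre x,z [-1.8 64.8] theta 95.0 grip in reader: along +x 10.0, toward display 2.7 rms 0.51 n 7342
```

>>> {"name": "drive_tool", "arguments": {"moves": [{"delta_pos": [-2, 0, 0], "turn": 0, "claw": 0.4}, {"delta_pos": [-2, 0, 0], "turn": 0, "claw": 0.4}, {"delta_pos": [0, 0, 0], "turn": 0, "claw": 0.4}]}}

```text
time_s: 22.25
tcp_pos: [0.4991, 0.014, 0.056]
ee_rot: [[0.199, -0.98, 0.001], [-0.98, -0.199, -0.003], [0.003, -0.001, -1.0]]
wrist_force: [1.7, -10.3, 4.2]
gripper_width: 0.574
gripper_force: 30.0
```

Run:
```python
from h import *
s=st();print(foam(s["tcp_pos"]))
q=fit(93,c0=(-2,60),names=("scene","wrist"))
```

```text
t 22.25 tcp [499.1  14.   56. ] tooly deg -168.5 F [  1.7 -10.3   4.2] w 0.574 gf 30.0
[-88.87987049  -0.43665692  56.04430418]
centre x,z [-3.6 65.1] theta 92.4 grip in reader: along +x 9.8, toward display 4.1 rms 0.54 n 8094
```

>>> {"name": "drive_tool", "arguments": {"moves": [{"delta_pos": [8, 0, 0], "turn": 0, "claw": 0.4}, {"delta_pos": [17, 0, 0], "turn": 0, "claw": 0.4}, {"delta_pos": [5, 0, 5], "turn": 0, "claw": 0.4}, {"delta_pos": [0, 0, 6], "turn": 0, "claw": 0.4}, {"delta_pos": [0, 0, 3], "turn": 0, "claw": 0.4}, {"delta_pos": [0, 0, 1], "turn": 0, "claw": 0.4}, {"delta_pos": [0, 0, 0], "turn": 0, "claw": 0.4}]}}

```text
time_s: 23.22
tcp_pos: [0.5036, -0.0139, 0.0408]
ee_rot: [[0.199, -0.98, -0.002], [-0.98, -0.199, -0.001], [0.001, 0.002, -1.0]]
wrist_force: [-4.2, -0.1, 9.5]
gripper_width: 0.573
gripper_force: 30.0
```

>>> {"name": "drive_tool", "arguments": {"moves": [{"delta_pos": [0, 0, 1.5], "turn": 0, "claw": 0.4}, {"delta_pos": [0, 0, 0], "turn": 0, "claw": 0.4}]}}

```text
time_s: 23.48
tcp_pos: [0.5036, -0.0138, 0.0407]
ee_rot: [[0.199, -0.98, -0.001], [-0.98, -0.199, -0.001], [0.001, 0.002, -1.0]]
wrist_force: [-7.2, 1.3, 19.3]
gripper_width: 0.571
gripper_force: 30.0
```

>>> {"name": "drive_tool", "arguments": {"moves": [{"delta_pos": [0, 0, 1.5], "turn": 0, "claw": 0.4}, {"delta_pos": [0, 0, 0], "turn": 0, "claw": 0.4}]}}

```text
time_s: 23.72
tcp_pos: [0.5036, -0.0138, 0.0406]
ee_rot: [[0.2, -0.98, -0.001], [-0.98, -0.2, -0.002], [0.001, 0.001, -1.0]]
wrist_force: [-11.2, 1.8, 29.1]
gripper_width: 0.571
gripper_force: 30.0
```

>>> {"name": "drive_tool", "arguments": {"moves": [{"delta_pos": [0, 0, -2.5], "turn": 0, "claw": 0.4}, {"delta_pos": [0, 0, -0.5], "turn": 0, "claw": 0.4}]}}

```text
time_s: 23.98
tcp_pos: [0.504, -0.0136, 0.0408]
ee_rot: [[0.199, -0.98, 0.0], [-0.98, -0.199, -0.0], [0.0, 0.0, -1.0]]
wrist_force: [-3.2, -0.2, 6.5]
gripper_width: 0.572
gripper_force: 30.0
```

Run:
```python
from h import *
st()
q=fit(91,c0=(-4,48),names=("scene","wrist"))
```

```text
t 23.98 tcp [504.  -13.6  40.8] tooly deg -168.5 F [-3.2 -0.2  6.5] w 0.572 gf 30.0
centre x,z [-3.5 49.8] theta 92.5 grip in reader: along +x 9.8, toward display 3.9 rms 0.54 n 7835
```

>>> {"name": "drive_tool", "arguments": {"moves": [{"delta_pos": [-1.5, 0, 0], "turn": 0, "claw": 0.4}, {"delta_pos": [-1.5, 0, 0], "turn": 0, "claw": 0.4}, {"delta_pos": [0, 0, 0], "turn": 0, "claw": 0.6}, {"delta_pos": [0, 0, 0], "turn": 0, "claw": 0.7}, {"delta_pos": [0, 0, 0], "turn": 0, "claw": 0.9}, {"delta_pos": [0, 0, 0], "turn": 0, "claw": 1}, {"delta_pos": [0, 0, -6], "turn": 0, "claw": 1}, {"delta_pos": [0, 0, -10], "turn": 0, "claw": 1}, {"delta_pos": [0, 0, -10], "turn": 0, "claw": 1}, {"delta_pos": [0, 0, 0], "turn": 0, "claw": 1}]}}

```text
time_s: 25.32
tcp_pos: [0.5044, -0.0106, 0.0671]
ee_rot: [[0.198, -0.98, 0.003], [-0.98, -0.198, 0.001], [-0.0, -0.003, -1.0]]
wrist_force: [-0.2, 0.7, -1.4]
gripper_width: 0.998
gripper_force: 0.0
```

Run:
```python
from h import *
s=st()
q=fit(90,c0=(-4,48),names=("scene","wrist"))
W=cap("wrist")[1]; R=s["ee_rot"];D=W-s["tcp_pos"]; y=D@R[:,1]*1000; x=-D@R[:,0]*1000; z=W[...,2]*1000
m=(z>60)&(z<100)&(abs(y)<40)&(abs(x)<30); P=np.stack([x[m],y[m]],1); print(np.percentile(P,[1,50,99],0))
f=m&(z<90)&(x<q[0]-10); a=np.polyfit(y[f],x[f],1); print("yaw of door face vs tool, deg",np.degrees(np.arctan(a[0])),f.sum(),np.percentile(y[f],[1,99]))
```

```text
t 25.32 tcp [504.4 -10.6  67.1] tooly deg -168.6 F [-0.2  0.7 -1.4] w 0.998 gf 0.0
centre x,z [-2.  49.3] theta 89.7 grip in reader: along +x 36.8, toward display 1.8 rms 0.57 n 5707
[[-19.39321984 -23.46961001]
 [-15.83974812   0.56358171]
 [ -0.91587362  24.6541021 ]]
yaw of door face vs tool, deg -0.006188754670031735 1394 [-22.59264405  24.12302196]
```

It is standing vertical again. Now I grip it at the yellow band, offset slightly toward the display.

>>> {"name": "drive_tool", "arguments": {"moves": [{"delta_pos": [-2.2, 0, 2], "turn": 0, "claw": 0.9}, {"delta_pos": [0, 0, 0], "turn": 0, "claw": 0.7}, {"delta_pos": [0, 0, 0], "turn": 0, "claw": 0.6}, {"delta_pos": [0, 0, 0], "turn": 0, "claw": 0.5}, {"delta_pos": [0, 0, 0], "turn": 0, "claw": 0.4}, {"delta_pos": [0, 0, 0], "turn": 0, "claw": 0.4}, {"delta_pos": [0, 0, 0], "turn": 0, "claw": 0.4}, {"delta_pos": [0, 0, -4], "turn": 0, "claw": 0.4}, {"delta_pos": [0, 0, -6], "turn": 0, "claw": 0.4}]}}

```text
time_s: 26.6
tcp_pos: [0.5026, -0.0088, 0.0737]
ee_rot: [[0.197, -0.98, -0.001], [-0.98, -0.197, -0.0], [0.0, 0.001, -1.0]]
wrist_force: [0.2, 0.2, -1.8]
gripper_width: 0.572
gripper_force: 30.0
```

>>> {"name": "drive_tool", "arguments": {"moves": [{"delta_pos": [10, 3.5, 0], "turn": 0, "claw": 0.4}, {"delta_pos": [25, 8, 0], "turn": 0, "claw": 0.4}, {"delta_pos": [35, 12, 0], "turn": 0, "claw": 0.4}, {"delta_pos": [38, 13, 0], "turn": 0, "claw": 0.4}, {"delta_pos": [38, 13, 0], "turn": 0, "claw": 0.4}, {"delta_pos": [30, 10, 0], "turn": 0, "claw": 0.4}, {"delta_pos": [16, 5, 0], "turn": 0, "claw": 0.4}, {"delta_pos": [6, 2, 0], "turn": 0, "claw": 0.4}, {"delta_pos": [0, 0, 0], "turn": 0.1, "claw": 0.4}, {"delta_pos": [0, 0, 0], "turn": 0.1, "claw": 0.4}, {"delta_pos": [0, 0, 3], "turn": 0.059, "claw": 0.4}, {"delta_pos": [0, 0, 3], "turn": 0, "claw": 0.4}]}}

```text
time_s: 28.1
tcp_pos: [0.4772, -0.2152, 0.0677]
ee_rot: [[-0.058, -0.998, 0.0], [-0.998, 0.058, 0.0], [-0.0, -0.0, -1.0]]
wrist_force: [-0.0, -0.1, -2.4]
gripper_width: 0.574
gripper_force: 30.0
```

Run:
```python
from h import *
s=st();fit(90,c0=(-4,52),names=("scene","wrist"))
E=np.array([.4765,-.2407,0]);ex=np.array([.061,.998,0]);ey=np.array([.998,-.061,0]);d=s["tcp_pos"]-E;print("ex, lat",d@ex*1000,d@ey*1000)
```

```text
t 28.10 tcp [ 477.2 -215.2   67.7] tooly deg 176.7 F [-0.  -0.1 -2.4] w 0.574 gf 30.0
centre x,z [-4.3 52.9] theta 89.7 grip in reader: along +x 33.8, toward display 4.1 rms 0.57 n 6171
ex, lat 25.44473146953813 -0.8682090014812758
```

>>> {"name": "drive_tool", "arguments": {"moves": [{"delta_pos": [4.4, -0.9, 0], "turn": 0, "claw": 0.4}, {"delta_pos": [6.7, 0, -1.6], "turn": 0, "claw": 0.4}, {"delta_pos": [6.7, 0, -0.8], "turn": 0, "claw": 0.4}, {"delta_pos": [6.8, 0, -0.4], "turn": 0, "claw": 0.4}, {"delta_pos": [6.9, 0, 0.3], "turn": 0, "claw": 0.4}, {"delta_pos": [6.7, 0, 0.9], "turn": 0, "claw": 0.4}, {"delta_pos": [6.7, 0, 1.4], "turn": 0, "claw": 0.4}, {"delta_pos": [6.5, 0, 2], "turn": 0, "claw": 0.4}, {"delta_pos": [6.4, 0, 2.5], "turn": 0, "claw": 0.4}, {"delta_pos": [0, 0, 0], "turn": 0, "claw": 0.4}]}}

```text
time_s: 29.45
tcp_pos: [0.4746, -0.2744, 0.0633]
ee_rot: [[-0.06, -0.998, 0.0], [-0.998, 0.06, -0.001], [0.001, -0.0, -1.0]]
wrist_force: [1.7, 1.0, -0.1]
gripper_width: 0.569
gripper_force: 30.0
```

```bash
cat >> h.py <<'E'
def pad():
    s=st();E=np.array([.4765,-.2407,0]);ex=np.array([.061,.998,0]);ey=np.array([.998,-.061,0]);d=s["tcp_pos"]-E;print("from pad edge: ex %.1f lat %.1f"%(d@ex*1000,d@ey*1000))
E
python3 - <<'E'
from h import *
pad();fit(128,c0=(20,58),names=("scene","side"));fit(128,c0=(20,58),names=("scene",))
E
```

```text
t 29.45 tcp [ 474.6 -274.4   63.3] tooly deg 176.5 F [ 1.7  1.  -0.1] w 0.569 gf 30.0
from pad edge: ex -33.8 lat 0.1
centre x,z [18.9 54.3] theta 129.9 grip in reader: along +x 33.7, toward display 3.5 rms 1.73 n 646
centre x,z [19.1 54.1] theta 130.2 grip in reader: along +x 33.8, toward display 3.5 rms 1.04 n 298
```

It is at θ = 130°, exactly as planned and with no slip. Continuing.

>>> {"name": "drive_tool", "arguments": {"moves": [{"delta_pos": [6.1, 0, 3.1], "turn": 0, "claw": 0.4}, {"delta_pos": [5.7, 0, 3.5], "turn": 0, "claw": 0.4}, {"delta_pos": [5.4, 0, 4.2], "turn": 0, "claw": 0.4}, {"delta_pos": [5.1, 0, 4.5], "turn": 0, "claw": 0.4}, {"delta_pos": [4.6, 0, 5], "turn": 0, "claw": 0.4}, {"delta_pos": [4.2, 0, 5.4], "turn": 0, "claw": 0.4}, {"delta_pos": [3.8, 0, 5.6], "turn": 0, "claw": 0.4}, {"delta_pos": [0, 0, 0], "turn": 0, "claw": 0.4}]}}

```text
time_s: 30.6
tcp_pos: [0.4723, -0.309, 0.0316]
ee_rot: [[-0.06, -0.998, -0.0], [-0.998, 0.06, -0.0], [0.0, 0.0, -1.0]]
wrist_force: [-0.7, -0.1, -1.2]
gripper_width: 0.569
gripper_force: 30.0
```

Run:
```python
from h import *
pad();fit(163,c0=(35,40),names=("scene","side"));fit(163,c0=(35,40),names=("scene",))
```

```text
t 30.60 tcp [ 472.3 -309.    31.6] tooly deg 176.5 F [-0.7 -0.1 -1.2] w 0.569 gf 30.0
from pad edge: ex -68.4 lat -0.1
centre x,z [31.8 40.2] theta 164.7 grip in reader: along +x 33.4, toward display 1.6 rms 1.62 n 546
centre x,z [31.6 39. ] theta 164.9 grip in reader: along +x 33.6, toward display 3.3 rms 0.83 n 263
```

>>> {"name": "drive_tool", "arguments": {"moves": [{"delta_pos": [0, 0, -6], "turn": 0, "claw": 0.4}, {"delta_pos": [8, 0, 0], "turn": 0, "claw": 0.4}, {"delta_pos": [12, 0, 0], "turn": 0, "claw": 0.4}, {"delta_pos": [5, 0, 0], "turn": 0, "claw": 0.4}, {"delta_pos": [0, 0, 2.6], "turn": 0, "claw": 0.4}, {"delta_pos": [0, 0, 3], "turn": 0, "claw": 0.4}, {"delta_pos": [-0.5, 0, 3], "turn": 0, "claw": 0.4}, {"delta_pos": [-0.5, 0, 3], "turn": 0, "claw": 0.4}, {"delta_pos": [-0.5, 0, 3], "turn": 0, "claw": 0.4}, {"delta_pos": [0, 0, 3], "turn": 0, "claw": 0.4}, {"delta_pos": [0, 0, 0], "turn": 0, "claw": 0.4}]}}

```text
time_s: 32.12
tcp_pos: [0.4713, -0.3318, 0.0202]
ee_rot: [[-0.06, -0.998, 0.0], [-0.998, 0.06, 0.0], [-0.0, -0.0, -1.0]]
wrist_force: [0.9, -2.1, 2.2]
gripper_width: 0.572
gripper_force: 30.0
```

Run:
```python
from h import *
pad();fit(175,c0=(33,32),names=("scene","side"));fit(175,c0=(33,32),names=("scene",))
```

```text
t 32.12 tcp [ 471.3 -331.8   20.2] tooly deg 176.6 F [ 0.9 -2.1  2.2] w 0.572 gf 30.0
from pad edge: ex -91.2 lat 0.4
centre x,z [31.8 35.2] theta 176.5 grip in reader: along +x 32.0, toward display 2.1 rms 1.51 n 483
centre x,z [31.8 32.8] theta 175.5 grip in reader: along +x 32.2, toward display 3.9 rms 0.67 n 234
```

>>> {"name": "drive_tool", "arguments": {"moves": [{"delta_pos": [0, 0, 2], "turn": 0, "claw": 0.4}, {"delta_pos": [0, 0, 2], "turn": 0, "claw": 0.4}, {"delta_pos": [0, 0, 1.5], "turn": 0, "claw": 0.4}, {"delta_pos": [0, 0, 0], "turn": 0, "claw": 0.4}]}}

```text
time_s: 32.78
tcp_pos: [0.4708, -0.3319, 0.0149]
ee_rot: [[-0.06, -0.998, -0.0], [-0.998, 0.06, 0.0], [-0.0, 0.0, -1.0]]
wrist_force: [0.7, -1.2, 3.3]
gripper_width: 0.572
gripper_force: 30.0
```

>>> {"name": "drive_tool", "arguments": {"moves": [{"delta_pos": [0, 0, 1], "turn": 0, "claw": 0.4}, {"delta_pos": [0, 0, 0], "turn": 0, "claw": 0.4}]}}

```text
time_s: 33.02
tcp_pos: [0.4708, -0.332, 0.0145]
ee_rot: [[-0.06, -0.998, -0.0], [-0.998, 0.06, -0.0], [0.0, 0.0, -1.0]]
wrist_force: [-0.5, -2.2, 5.6]
gripper_width: 0.571
gripper_force: 30.0
```

Run:
```python
from h import *
pad();fit(180,c0=(33,30),names=("scene",))
```

```text
t 33.02 tcp [ 470.8 -332.    14.5] tooly deg 176.6 F [-0.5 -2.2  5.6] w 0.571 gf 30.0
from pad edge: ex -91.4 lat -0.1
centre x,z [31.7 29.3] theta 179.6 grip in reader: along +x 31.7, toward display 4.0 rms 0.73 n 225
```

The reader is flat on the pad. I release it and retreat upward.

>>> {"name": "drive_tool", "arguments": {"moves": [{"delta_pos": [0, 0, 0], "turn": 0, "claw": 0.6}, {"delta_pos": [0, 0, 0], "turn": 0, "claw": 0.7}, {"delta_pos": [0, 0, 0], "turn": 0, "claw": 0.9}, {"delta_pos": [0, 0, 0], "turn": 0, "claw": 1}, {"delta_pos": [0, 0, 0], "turn": 0, "claw": 1}, {"delta_pos": [0, 0, -10], "turn": 0, "claw": 1}, {"delta_pos": [-10, 0, -25], "turn": 0, "claw": 1}, {"delta_pos": [-20, 0, -40], "turn": 0, "claw": 1}, {"delta_pos": [-30, 0, -40], "turn": 0, "claw": 1}, {"delta_pos": [-30, 0, -30], "turn": 0, "claw": 1}, {"delta_pos": [-20, 0, -10], "turn": 0, "claw": 1}, {"delta_pos": [0, 0, 0], "turn": 0, "claw": 1}]}}

```text
time_s: 34.58
tcp_pos: [0.4783, -0.2213, 0.171]
ee_rot: [[-0.058, -0.998, 0.004], [-0.998, 0.058, -0.001], [0.0, -0.004, -1.0]]
wrist_force: [0.1, -0.7, -0.8]
gripper_width: 1.001
gripper_force: 0.0
```

Run:
```python
from h import *
st()
c,W=cap("wrist");c2,W2=cap("scene")
cv2.imwrite("pics/end.png",np.hstack([cv2.resize(c,(400,300)),cv2.resize(c2[150:360,120:400],(400,300))])[:,:,::-1])
for w in (W,W2):
    z=w[...,2]; m=(z>.038)&(z<.055)&(w[...,0]>.42)&(w[...,0]<.53)&(w[...,1]<-.22)&(w[...,1]>-.38); P=w[m]
    A=np.c_[P[:,:2],np.ones(len(P))]; a=np.linalg.lstsq(A,P[:,2],rcond=None)[0]
    print(len(P),cv2.minAreaRect(P[:,:2].astype(np.float32)*1000),"slope deg",np.degrees(a[:2]),"z",np.median(P[:,2]))
```

```text
t 34.58 tcp [ 478.3 -221.3  171. ] tooly deg 176.7 F [ 0.1 -0.7 -0.8] w 1.001 gf 0.0
4883 ((471.9007873535156, -299.3855895996094), (96.1874771118164, 50.559356689453125), 86.51734161376953) slope deg [-0.03123707 -0.10146562] z 0.04740226314754736
1134 ((471.1850280761719, -301.1813659667969), (95.90184020996094, 52.98540496826172), 86.52952575683594) slope deg [3.55751766 0.45422052] z 0.046767491535957995
```

View pics/end.png

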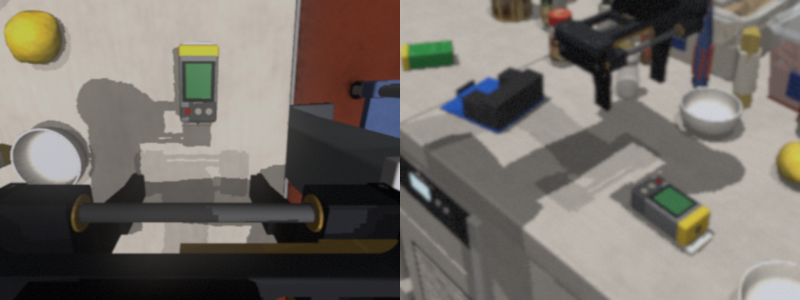

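The last view shows the reader at (198,83) in the wrist half. It lies flat on the pad, display and keys up, centre about (472,-299) mm at 86.5°, within about 2 mm of the pad centre. The arm is clear.

```bash
python3 -c "
from station import ticket
print(ticket.finish_job())"
```

```text
the job is handed in; nothing more can be done
None
```

The reader was tilted out from under the lip, stood upright and let go, then turned over and laid flat on the charging pad with the display up, about 2 mm off centre; the job is handed in at about 35 s, with no verdict shown, and the one hitch was that the first turn-over slipped in the grip and needed a second stand-up.

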